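# Lower the bench paint mixer's head and start it

### The arm

A 6-joint arm with a two-finger parallel gripper is mounted at the origin on the work surface. World frame = base frame: x ahead of the robot, y to its left, z up, the work surface at z = 0. Lengths are in m, angles in degrees, forces in N, time in s.
With the tool pointing down it reaches from about 0.375 to 0.9 m from the base axis. Payload 3.1 kg.
Tool frame: the origin (TCP) lies at the very end of the fingers, on their centre line; the grasp point (between the pads) lies 19 mm behind it (grip_point_offset is the distance from the TCP to the grasp point, in m); y points along the fingers, x is the direction in which the jaws open and shut, and the axes are right-handed (so a half turn about y gives the same grasp; the last joint's range is limited). The gripper opens to 87 mm and grips with 3 to 60 N. Pads are 19 mm wide; open, the fingers measure 117 mm over their backs; the gripper's body (75 mm by 190 mm) begins 51 mm behind the grasp point.
Start: joints at [55.319, 30.224, 82.088, -0, 67.689, -10.227], TCP at [0.259, 0.569, 0.196] pointing down, gripper open.
Joint ranges: [-176.69, 176.69], [-43.24, 126.21], [12.49, 139.97], [-82, 262], [0, 151.66], [-163.58, 163.58]. Speed limits (degrees/s): [159.86, 159.86, 180, 180, 180, 180].

### API

Orientations are given as a 3x3 rotation matrix whose columns are the frame's x, y, z axes.
In Python, from rig import * gives the robot as it stands.
- The arm moves only by the tool send_rows, never from a script. Its argument "moves" is text: rows parted by semicolons, each of 5 numbers parted by spaces: the finger opening in mm, from 0 to 87, then the shift along the tool's x, y, z in mm, then the turn about the tool's y in degrees. In form: fingers dx dy dz yaw; .... A call has 1 to 20 rows; each row shifts and turns the commanded pose from where the row before left it, along the tool's axes as they then stand; what a row does not reach is not made up. A row lasts 1/12 s, in which the tool goes at most 41.7 mm and 7.16 degrees, less where a joint would pass 70% of its speed; a pose out of reach is approached as far as the arm can. A call is refused whole if a number of a shift passes 41.7 or a number of a turn 7.16, either way. A call with a gripper value outside its range is refused whole. The fingers move at their own pace and stop on an object; the grip force is fixed at half the most. Time passes only in rows, so rows that do not move let the fingers close. It gives the time, the measured TCP pose, the force and the opening at its end, in the units of the state.
- read_state(): the state, without advancing time (a new reading comes with each control period).
- capture(name): name is "side" or "top"; returns a dict with "image" (384x512x3 uint8, blue, green, red), "z_map" (384x512 float32, m along the optical axis (not along the pixel's ray), 0 where there is no reading), "mtx" (3x3 intrinsics, pixels), "distortion" ([k1, k2, p1, p2, k3] as OpenCV has them; the pictures are not rectified), "origin" and "rotation" of the camera in the world. Camera axes: x right, y up, looking along -z (the intrinsics and any distortion apply to the point x, -y, -z); pixel columns grow to the right and rows downward; lengths in m; the calibration is good to about 2 mm. A picture is of the moment at which its call begins.
- hand_in(): hands the job in, once; it reports no verdict.
Trained networks look in a picture, given as the dict that the camera call returned (one of the last four; its "shot" number tells which), for a name from the list of things; names that differ only in an ending like _2 or _b are one class to them, and where a whole thing is asked for, a point or a joint stands for the part that bears it (a point fixed in the world has none). Each returns a list of dicts, best first, with "p" (0 to 1); they miss things now and then, are a little off and sometimes report something else, mostly with a low value. They report only what shows in the picture. A call takes as long as a camera call.
- search_frame(picture, name): "bbox" ([left, top, right, bottom] in pixels, round what is visible of it).
- masks_of(picture, name): "region" (384x512 bool, what is visible of it) and "bbox" ([left, top, right, bottom] in pixels, round what is visible of it).
- mark_of(picture, name): "pixel" ([row, column] in pixels: a listed point, or the origin of a listed thing).
The state is a dict: "time_s": time; "joint_positions": joint angles; "qvel": joint speeds; "tau": joint torques, N m; "position": TCP position; "tcp_rot": TCP orientation; "force": force on the tool from outside, world axes, zero at the start; "moment": the same for the moment, N m; "opening": opening from 0.0 (shut) to 1.0 (fully open).
Only numpy, scipy, OpenCV 4.12 (cv2) and the standard library are available. Lean on these libraries where they do the work, as an engineer would, in place of code of your own. Each camera call takes 0.05 s, during which the arm holds its last target. There are 200 camera calls.

### The job

Start the bench paint mixer: wind the crank on top of its screw column clockwise (seen from above) until the mixing head is all the way down and the splash lid closes the pot. Then, facing the sloping key panel, press its keys fully, one at a time, letting each spring back before the next: power (the small round key at the left end), program (the square key next to it), start (the long narrow key after that). Do not press any key before the head is down, never press stop (the big domed key at the right of the row), and leave the other things on the bench where they are.

Things in the scene. Friction and masses are not known exactly. Their poses are not given: they have to be found in the camera images.
- mixer: bench paint mixer fixed to the bench, 204 mm (x) by 220 mm (y); origin on the bench, beside the pot; front with the key panel at -x (it faces the right-hand side of the bench), its left as you face the panel is +y. Panel: 220 mm wide, from x -122, z 14.5 mm up to x -62, z 56.5 mm (35 deg from level). Pot: 84 mm diameter, rim z 105 mm, at x 0, y 30 mm. Lead-screw column at x 20, y -75 mm, top plate at z 255 mm
- crank_axis (a point): point on the vertical axis of the crank, at the height of the middle of its grip (z 290 mm); axes as the mixer's
- grip_center (a point): middle of the crank's upright black grip, which turns freely on its pin: 22 mm diameter, from z 273 to 306 mm, 50 mm from the crank's axis. The steel crank arm under it is 18 mm wide, its top at z 270 mm; nothing of the machine is higher than the arm but the grip
- crank (a joint): turn of the crank in rad, growing clockwise seen from above, 0 (head at the top) to its stop at 12.57 (two turns, head all the way down); each turn lowers the head 20 mm; it stays where it is left. It takes about 4 N at the grip. At 0 the arm points to the mixer's -x
- head (a joint): how far the mixing head has come down, m: 0 at the top, 0.040 all the way down, lid on the pot; driven by the crank. Head: mixer y -26 to 86 mm, its nose at x -75 mm, about 25 mm behind the keys; down, it spans z 125 to 204 mm (40 mm higher when up). A gripper straight above a key would strike the nose: press square to the panel, tool tilted about 35 deg
- lid (a point): middle of the underside of the steel splash lid (92 mm diameter) under the head; at z 105 mm, on the pot's rim, when the head is down
- key_power_top (a point): power key, round, 16 mm diameter, at the left end of the row (mixer y 75 mm): plain grey spring key; this point is the middle of its top face, 9 mm proud of the panel; z points out of the panel (35 deg from vertical, towards the mixer's front), x up the slope, y along the row to the left
- key_program_top (a point): program key, square, 20 mm, second from the left (mixer y 37 mm): plain grey spring key; this point is the middle of its top face, 9 mm proud of the panel; z points out of the panel (35 deg from vertical, towards the mixer's front), x up the slope, y along the row to the left
- key_start_top (a point): start key, oblong, 32 mm up the slope by 12 mm along the row, third from the left (mixer y -1 mm): plain grey spring key; this point is the middle of its top face, 9 mm proud of the panel; z points out of the panel (35 deg from vertical, towards the mixer's front), x up the slope, y along the row to the left
- key_stop_top (a point): stop key, round and domed, 29 mm diameter, last of the row (mixer y -39 mm), must not be pressed: plain grey spring key; this point is the middle of its top face, 9 mm proud of the panel; z points out of the panel (35 deg from vertical, towards the mixer's front), x up the slope, y along the row to the left
- key_power (a joint): travel of the power key in m, 0 out, 0.005 fully pressed; 1.5 N to start, 5 N fully down; springs back
- key_program (a joint): travel of the program key, same as power
- key_start (a joint): travel of the start key, same as power
- key_stop (a joint): travel of the stop key, same as power
- tube_a: aluminium paint tube lying in front of the mixer's panel, 130 mm long, 40 mm wide, 25 mm high; origin under its middle; bystander
- tube_b: aluminium paint tube with black cap lying on the left of the bench, 140 mm long; origin under its middle; bystander
- pigment_jar: jar, 56 mm diameter, 70 mm high, standing behind the mixer; origin under it; bystander
- medium_bottle: amber bottle, 52 mm diameter, 130 mm high, standing behind the mixer; origin under it; bystander
- spare_pot: open steel pot, 84 mm diameter, 80 mm high, off the mixer's back left corner; origin under it; bystander
- palette_knife: palette knife with wooden handle lying at the mixer's right, 186 mm long, 12 mm high; origin under its neck; bystander
- brush_jar: black beaker full of brushes, 76 mm diameter, about 260 mm high, at the left of the bench; origin under it; bystander
- muller: glass muller, 68 mm diameter, 100 mm high, at the right of the bench; origin under it; bystander

How it is judged (in metres and radians):
On the way, in this order (a step that is already met when the one before it is completed fails the run):
1. the head is wound all the way down, lid on the pot (value of joint head above 0.038 m and value of joint each of key_power, key_program, key_start, key_stop below 0.0015 m), for 0.2 s.
2. the power key is pressed fully, alone (value of joint key_power above 0.0035 m and value of joint each of key_program, key_start, key_stop below 0.0015 m and value of joint head above 0.038 m), for 0.02 s.
3. then the program key is pressed fully, alone (value of joint key_program above 0.0035 m and value of joint each of key_power, key_start, key_stop below 0.0015 m and value of joint head above 0.038 m), for 0.02 s.
4. then the start key is pressed fully, alone (value of joint key_start above 0.0035 m and value of joint each of key_power, key_program, key_stop below 0.0015 m and value of joint head above 0.038 m), for 0.02 s.
At the end, for the whole second after the job is handed in: the head is within 2 mm of the bottom of its stroke, lid on the pot, and all four keys have sprung back (within 1.5 mm of out) (all of step 1); the robot touches nothing.
It fails at once if the stop key is pressed (2.5 mm or more) (value of joint key_stop above 0.0025 m).
It fails at once if a key is pressed (2.5 mm or more) while the head is more than 2.5 mm above the bottom (value of joint head below 0.0375 m and value of joint any of key_power, key_program, key_start, key_stop above 0.0025 m).
It fails at once if two keys are pressed together (value of joint each of key_power, key_program above 0.0025 m or value of joint each of key_power, key_start above 0.0025 m or value of joint each of key_program, key_start above 0.0025 m).
It fails at once if a bystander is moved by more than 20 mm (distance of any of tube_a, tube_b, pigment_jar, medium_bottle, spare_pot, palette_knife, brush_jar, muller from where it was at the start of the episode above 0.02 m).
It also fails if it takes over 72 s, if anything falls off the work surface, if the arm or the gripper's body presses on something with over 40 N, if the wrist force passes 120 N, or if a joint passes its speed limit or range.

## Working session

There is one attempt and no reset: what is moved stays moved. The work goes in short steps, Python scripts to look and compute and a tool call to move; the robot and the scene stay as the last step left them, time stands still between calls to the robot, and variables do not carry over. Pictures are saved under pics/ and viewed, about 8 in all and at most 12, crops included, and the job is handed in when it is done.

Besides the shell and the picture viewer there is one more tool, called after "Request:" by a JSON object that holds its "op" and its "data", one argument or row to a line. send_rows: Moves the arm, as the interface text tells. Its arguments: {"type":"object","properties":{"moves":{"type":"string"}},"required":["moves"]}

```bash
mkdir -p pics; ls
cat > h.py <<'E'
from rig import *
import numpy as np, cv2
def world(c,pix,z=None):
    # pix row,col ; depth from map (z None) or plane z
    r,cc=pix
    u=cv2.undistortPoints(np.array([[[cc,r]]],float),np.array(c["mtx"]),np.array(c["distortion"]))[0,0]
    d=np.array([u[0],-u[1],-1.0]); R=np.array(c["rotation"]); o=np.array(c["origin"])
    if z is None:
        a=c["z_map"][int(r)-1:int(r)+2,int(cc)-1:int(cc)+2]; a=a[a>0]; t=np.median(a) if a.size else np.nan
    else: t=(z-o[2])/(R@d)[2]
    return o+t*(R@d)
def project(c,P):
    R=np.array(c["rotation"]); p=(np.atleast_2d(P)-np.array(c["origin"]))@R
    p=p*[1,-1,-1]
    return cv2.projectPoints(p,np.zeros(3),np.zeros(3),np.array(c["mtx"]),np.array(c["distortion"]))[0][:,0]
E
python3 - <<'E'
from h import *
print(read_state())
ims=[]
Z=dict(crank_axis=.29,grip_center=.29)
for n in("side","top"):
    c=capture(n); ims.append(c["image"]); print(n,np.round(c["origin"],3),np.round(c["rotation"],3).tolist())
    for k in ["mixer","crank_axis","grip_center","lid","key_power_top","key_program_top","key_start_top","key_stop_top","tube_a","tube_b","pigment_jar","medium_bottle","spare_pot","palette_knife","brush_jar","muller"]:
        for m in mark_of(c,k)[:2]:
            print(k,np.round(m["p"],2),np.round(m["pixel"],1),"depth",np.round(world(c,m["pixel"]),3), "z0",np.round(world(c,m["pixel"],Z.get(k,.0)),3))
cv2.imwrite("pics/s.png",ims[0]);cv2.imwrite("pics/t.png",ims[1])
E
```

```text
pics
{'time_s': 0.0, 'joint_positions': array([ 5.53208874e+01,  3.02785418e+01,  8.21565129e+01, -4.43804742e-04,
        6.76879244e+01, -1.02282356e+01]), 'qvel': array([ 0.04967467, -0.09968404,  0.06303145, -0.00097164,  0.05290033,
        0.01998723]), 'tau': array([ 5.57727089e-04, -4.40043497e+01, -1.76591492e+01,  6.34181430e-02,
        5.80724515e-02, -1.42510662e-04]), 'position': array([0.25822736, 0.56830014, 0.19527553]), 'tcp_rot': array([[ 4.13908958e-01, -1.21535850e-03, -9.10317471e-01],
       [ 9.10315828e-01, -1.76916278e-03,  4.13910573e-01],
       [-2.11354952e-03, -9.99997696e-01,  3.74087759e-04]]), 'force': array([ 0.58816292, -0.20804288,  0.38498215]), 'moment': array([-0.00936986, -0.02678511,  0.01292082]), 'opening': 0.9997406069182982}
side [-0.056 -0.745  1.192] [[0.784, 0.452, -0.425], [-0.621, 0.578, -0.53], [0.006, 0.679, 0.734]]
mixer 0.68 [195.2 233.4] depth [0.491 0.083 0.06 ] z0 [0.52  0.127 0.   ]
crank_axis 0.65 [117. 238.] depth [0.612 0.211 0.254] z0 [0.586 0.175 0.29 ]
grip_center 0.61 [119.4 250.5] depth [0.599 0.126 0.305] z0 [0.61 0.
[... 2199 characters left out ...]
.5 167.3] depth [0.529 0.269 0.067] z0 [0.535 0.284 0.   ]
medium_bottle 0.72 [224.6 170.8] depth [0.438 0.248 0.095] z0 [0.44  0.268 0.   ]
spare_pot 0.97 [254.5 197.2] depth [0.337 0.172 0.003] z0 [0.337 0.172 0.   ]
palette_knife 0.68 [224.3 171.8] depth [0.439 0.246 0.092] z0 [0.441 0.265 0.   ]
palette_knife 0.58 [152.7 210.7] depth [0.697 0.135 0.007] z0 [0.698 0.135 0.   ]
brush_jar 0.83 [163.9 112. ] depth [0.643 0.467 0.044] z0 [0.651 0.483 0.   ]
brush_jar 0.62 [199.1 394.8] depth [ 0.541 -0.507  0.037] z0 [ 0.544 -0.52   0.   ]
muller 0.93 [197.6 394.7] depth [ 0.544 -0.501  0.053] z0 [ 0.549 -0.52   0.   ]
muller 0.55 [256.3 198.1] depth [0.331 0.168 0.004] z0 [0.331 0.169 0.   ]
```

Run:
```python
import cv2,numpy as np
s=cv2.imread("pics/s.png")[95:255,160:310];t=cv2.imread("pics/t.png")[110:280,150:290]
a=cv2.resize(s,None,fx=2.6,fy=2.6,interpolation=3)
b=cv2.resize(t,None,fx=2.6,fy=2.6,interpolation=3)
o=np.zeros((450,800,3),np.uint8);o[:a.shape[0],:a.shape[1]]=a;o[:b.shape[0],400:400+b.shape[1]]=b[:, :400]
cv2.imwrite("pics/c1.png",o)
```

```text
(no output)
```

View pics/c1.png

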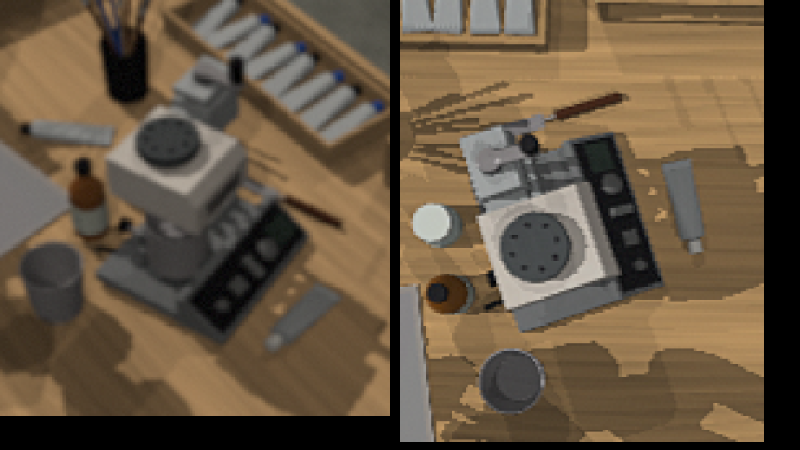

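```bash
cat > fit.py <<'E'
from h import *
from scipy.optimize import least_squares
c35,s35=np.cos(np.radians(35)),np.sin(np.radians(35))
def keyp(y,s): return np.array([-92-9*s35+s*c35,y,35.5+9*c35+s*s35])/1000
def W(p,m): 
    t=p[2]; return np.array([p[0]+np.cos(t)*m[0]-np.sin(t)*m[1],p[1]+np.sin(t)*m[0]+np.cos(t)*m[1],m[2]])
def model(p): return [W(p,np.array([.02,-.075,.29])),W(p,np.array([-.03,-.075,.29]))]+[W(p,keyp(y,p[3])) for y in(75,37,-1,-39)]
E
python3 - <<'E'
from fit import *
C={n:capture(n) for n in("side","top")}
obs={"top":np.array([[185.1,168.9],[198.8,163],[241.5,209.6],[238.5,200.8],[234.6,191.2],[231.5,180.4]]),
"side":np.array([[np.nan]*2,[250.5,121.5],[245.4,211.9],[251.2,204.6],[257.7,197.7],[265.8,189.6]])}
def res(p):
    r=[(project(C[n],model(p))-obs[n]) for n in C]
    r=np.array(r).ravel(); r[~np.isfinite(r)]=0
    return np.append(r,p[3]/3)
f=least_squares(res,[.52,.12,np.radians(114),0],x_scale=[.1,.1,.1,10],loss="soft_l1")
p=f.x;print(p,np.degrees(p[2]));print(np.round(res(p),1).tolist())
print(np.round(model(p),4))
np.save("p.npy",p)
for n in C:
  M=masks_of(C[n],"grip_center")[:1]
  # black grip region
  im=C[n]["image"].copy(); im=cv2.resize(im,None,fx=4,fy=4,interpolation=3)
  for q in project(C[n],model(p)): cv2.drawMarker(im,tuple(int(v*4+2) for v in q),(0,0,255),0,10,1)
  cv2.imwrite(f"pics/f_{n}.png",im[420:900,680:1080])
a=[cv2.imread(f"pics/f_{n}.png") for n in C]
cv2.imwrite("pics/f.png",np.hstack(a))
# top-view depth points near grip height
t=C["top"];P=[]
for r in range(150,178):
  for q in range(175,212):
    w=world(t,(r,q))
    if w[2]>.285: P.append(w)
P=np.array(P);print(len(P),np.round(P.mean(0),4),np.round(P.min(0),4),np.round(P.max(0),4))
E
```

```text
[ 0.52756641  0.13569282  1.90208764 -3.08772359] 108.98159398326116
[0.0, 0.0, 1.2, -0.5, -0.5, -0.9, 0.0, -0.9, -0.3, -1.2, -2.5, -0.0, -2.2, 0.3, 1.1, 0.8, 0.8, 1.6, 0.4, -0.1, 1.0, -1.0, 0.7, -0.6, -1.0]
[[0.592  0.179  0.29  ]
 [0.6082 0.1317 0.29  ]
 [0.4891 0.017  0.0411]
 [0.525  0.0294 0.0411]
 [0.5609 0.0417 0.0411]
 [0.5969 0.0541 0.0411]]
51 [0.6014 0.133  0.3022] [0.5933 0.1242 0.2867] [0.611  0.1437 0.3069]
```

View pics/f.png

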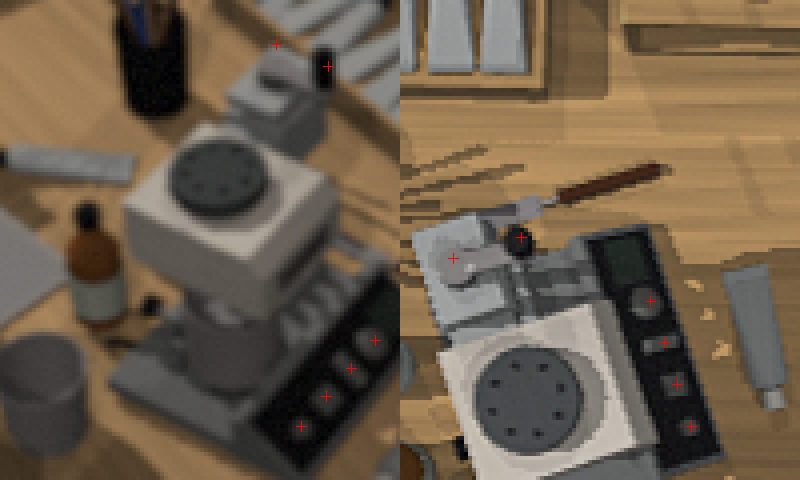

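Run:
```python
from h import *
s=read_state();R=s["tcp_rot"];T=s["position"]
out=[]
for n in("top","side"):
    c=capture(n);k=3;im=cv2.resize(c["image"],None,fx=k,fy=k,interpolation=3)
    q0=project(c,T[None])[0]
    for (a,b,col) in((.0375,.095,(0,0,255)),(.095,.0375,(0,255,0))):
        P=np.array([T+R@[sx*a,-.07,sz*b] for sx,sz in((1,1),(1,-1),(-1,-1),(-1,1))])
        cv2.polylines(im,[np.int32(project(c,P)*k+1)],True,col,1)
    for d in(1,-1):
        P=np.array([T,T+R@[d*.0435,0,0]]);cv2.polylines(im,[np.int32(project(c,P)*k+1)],False,(255,255,0),1)
    x,y=int(q0[0]*k),int(q0[1]*k);x0,y0=max(0,x-200),max(0,y-300)
    cr=im[y0:y0+450,x0:x0+400];o=np.zeros((450,400,3),np.uint8);o[:cr.shape[0],:cr.shape[1]]=cr;out.append(o)
cv2.imwrite("pics/g.png",np.hstack(out))
```

```text
(no output)
```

View pics/g.png

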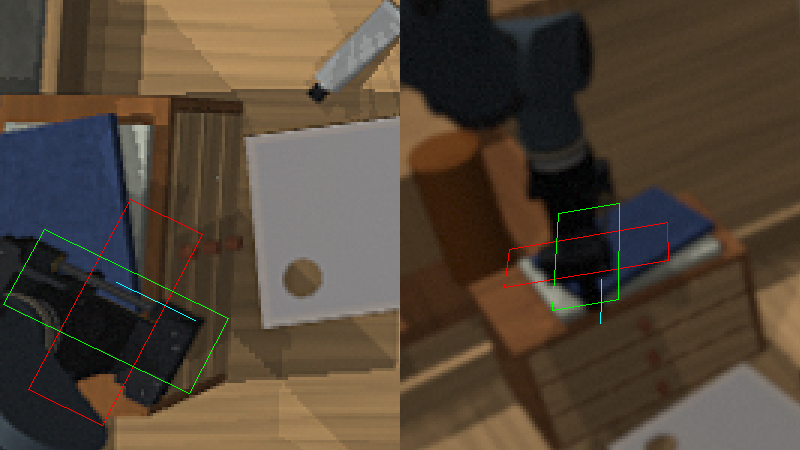

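Run:
```python
from fit import *
p=np.load("p.npy")
C={n:capture(n) for n in("side","top")};cen={}
for n,(r0,r1,c0,c1) in dict(top=(157,172,192,206),side=(114,130,242,258)).items():
    g=C[n]["image"][r0:r1,c0:c1].max(2).astype(float)
    m=(g<70); k,l,st,ce=cv2.connectedComponentsWithStats(m.astype(np.uint8)); i=1+np.argmax(st[1:,4])
    cen[n]=ce[i]+[c0,r0];print(n,st[i],cen[n])
def cyl(x,y):
    a=np.linspace(0,2*np.pi,40); return np.array([[x+.011*np.cos(t),y+.011*np.sin(t),z] for t in a for z in(.273,.306)])
def pc(n,x,y):
    h=cv2.convexHull(project(C[n],cyl(x,y)).astype(np.float32)); M=cv2.moments(h); return np.array([M["m10"],M["m01"]])/M["m00"]
for ns in (["top"],["side"],["top","side"]):
    f=least_squares(lambda q:np.concatenate([pc(n,*q)-cen[n] for n in ns]),[.605,.133],diff_step=1e-3);print(ns,np.round(f.x,4),np.round(f.fun,2))
s=read_state();print(s["time_s"])
```

```text
top [ 0  4 12  9 64] [198.578125 164.953125]
side [ 2  3 11 13 84] [250.0952381  123.67857143]
['top'] [0.6047 0.1353] [-0. -0.]
['side'] [0.5966 0.1247] [-0.  0.]
['top', 'side'] [0.6027 0.1327] [ 0.89  0.74  0.   -2.03]
2.1
```

Request:
{"op": "send_rows", "data": {
  "moves": "87 0 -35 0 7; 87 0 -35 0 7; 87 0 -35 0 7; 87 0 -35 0 7; 87 0 -35 0 7; 87 0 -29 0 7; 87 0 0 0 4.6; 87 14.2 0 -40.3 0; 87 14.2 0 -40.3 0; 87 14.2 0 -40.3 0; 87 14.2 0 -40.3 0; 87 14.2 0 -40.3 0; 87 14.2 0 -40.3 0; 87 14.2 0 -40.3 0; 87 14.2 0 -40.3 0; 87 14.2 0 -40.3 0; 87 14.2 0 -40.3 0; 87 14.2 0 -40.3 0; 87 14.2 0 -40.3 0; 87 14.2 0 -40.3 0"
}}

```text
time_s: 3.77
position: [0.5957, 0.1423, 0.4004]
tcp_rot: [[0.946, 0.0, -0.324], [0.324, 0.0, 0.946], [0.0, -1.0, 0.0]]
force: [0.4, 0.3, -0.4]
opening: 1.001
```

Request:
{"op": "send_rows", "data": {
  "moves": "87 0 0 0 0;87 0 0 0 0"
}}

```text
time_s: 3.93
position: [0.5959, 0.1419, 0.3993]
tcp_rot: [[0.947, -0.001, -0.321], [0.321, 0.0, 0.947], [-0.001, -1.0, 0.001]]
force: [0.0, 0.3, -0.5]
opening: 0.999
```

Request:
{"op": "send_rows", "data": {
  "moves": "87 5 0 -10 0;87 0 30 0 0;87 0 30 0 0;87 0 30 0 0;87 0 30 0 0; 87 0 0 0 0; 87 0 0 0 0"
}}

```text
time_s: 4.52
position: [0.6015, 0.1373, 0.2794]
tcp_rot: [[0.945, -0.003, -0.326], [0.326, -0.0, 0.945], [-0.003, -1.0, 0.001]]
force: [-0.3, 0.1, 0.3]
opening: 0.999
```

Run:
```python
from h import *
s=read_state();print(s["position"],s["force"])
o=[]
for n,(y,x) in dict(top=(110,150),side=(80,190)).items():
    c=capture(n);im=cv2.resize(c["image"],None,fx=4,fy=4,interpolation=3)
    for q in project(c,np.array([s["position"]])): cv2.drawMarker(im,tuple(int(v*4+2) for v in q),(0,0,255),0,8,1)
    o.append(im[y*4:y*4+400,x*4:x*4+400])
cv2.imwrite("pics/d.png",np.hstack(o))
```

```text
[0.60152882 0.13733759 0.27937697] [-0.27538641  0.08247818  0.31732527]
```

View pics/d.png

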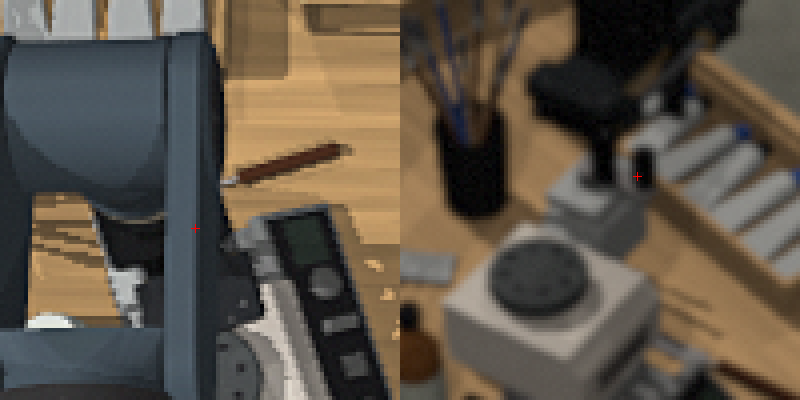

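Request:
{"op": "send_rows", "data": {
  "moves": "87 2 0 -4.5 0;40 0 0 0 0;30 0 0 0 0;30 0 0 0 0;24 0 0 0 0;24 0 0 0 0;24 0 0 0 0;24 0 0 0 0"
}}

```text
time_s: 5.28
position: [0.6061, 0.1328, 0.2802]
tcp_rot: [[0.946, -0.0, -0.325], [0.325, 0.0, 0.946], [-0.0, -1.0, 0.0]]
force: [-0.6, 0.7, -0.2]
opening: 0.556
```

Request:
{"op": "send_rows", "data": {
  "moves": "10 0 0 0 0;10 0 0 0 0;10 0 0 0 0;10 0 0 0 0;10 0 0 0 0;10 0 0 0 0"
}}

```text
time_s: 5.78
position: [0.6062, 0.1327, 0.2803]
tcp_rot: [[0.946, 0.0, -0.325], [0.325, -0.0, 0.946], [0.0, -1.0, -0.0]]
force: [-0.5, -0.0, -0.6]
opening: 0.142
```

Run:
```python
from h import *
s=read_state();print(s["position"],s["force"],s["opening"])
o=[]
c=capture("side");im=cv2.resize(c["image"],None,fx=8,fy=8,interpolation=3)
for q in project(c,np.array([s["position"]])): cv2.drawMarker(im,tuple(int(v*8+4) for v in q),(0,0,255),0,8,1)
print(project(c,np.array([s["position"]])))
x,y=210,95
a=im[y*8:y*8+440,x*8:x*8+640]
cv2.imwrite("pics/e.png",cv2.convertScaleAbs(a,alpha=1.8))
```

```text
[0.60615163 0.13274147 0.28025321] [-0.51420036 -0.01544286 -0.63068536] 0.14222720126608096
[[250.98408991 123.50397834]]
```

View pics/e.png

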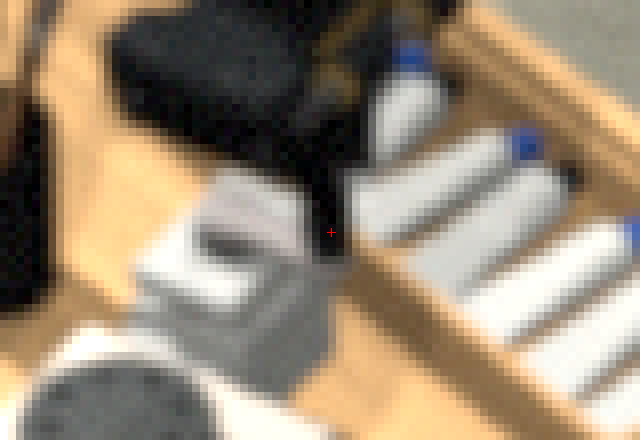

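Run:
```python
from h import *
c=capture("side");s=read_state();print(s["time_s"],s["opening"],c["mtx"][0][0])
R=s["tcp_rot"];T=s["position"]
rows,cols=np.mgrid[100:140,215:275]
u=cv2.undistortPoints(np.stack([cols.ravel(),rows.ravel()],1).astype(float)[:,None],np.array(c["mtx"]),np.array(c["distortion"]))[:,0]
z=c["z_map"][100:140,215:275].ravel()
P=(np.c_[u[:,0],-u[:,1],-np.ones(len(u))]*z[:,None])@np.array(c["rotation"]).T+c["origin"]
L=(P-T)@R*1000
img=c["image"][100:140,215:275].reshape(-1,3).max(1)
k=(z>0)&(P[:,2]>.262)&(P[:,2]<.36)
g=np.full((40,60),' ');
sy=P[:,2].reshape(40,60);v=(z>0).reshape(40,60)
for i in range(40):
    print(''.join((chr(97+int((sy[i,j]-.25)*100)) if .25<sy[i,j]<.45 else '.') if v[i,j] else '?' for j in range(60)))
for i in np.where(k&(img<60)&(P[:,2]<.325))[0][::3]: print(rows.ravel()[i],cols.ravel()[i],np.round(L[i],0).astype(int).tolist(),np.round(P[i],3).tolist())
```

```text
5.8833 0.12442467030333877 446.4463409267513
........qrrqqqrqrqqqqqrqrrqqqqqqqqqpppopooooo..nn...........
........qqqqrrqqrrqqqqqqqrrrrqqrqpo?ppppppooo...............
........pqqqqqrqqrqqqrrqqrqqrrrqoooopoopoooon...............
........pqqqqqqqqrqqqqrrqrrqrrqrrnooopopooonn......?..?.....
........pppqqqqqqqqqrrqqrrrrqrrrqnnooooooonn................
.........pppppppqqqqqrqrrrrrrrqqqnoooooonn..................
..........ooooppppqqqqqqqqrrqqqqqoooonnnnj..................
..........nnnoooppppqqqqqrqqqrqqoooomnnnjj..................
..........nnnnooooppppqqqqqqqqpooookkkjjii..................
..........mmnnnnnooopppppqqqqqqoookkkjiiii..................
............mmnnnnooooopppppqppoojjjjjiiih..................
...............nnnnnnonoopoppppoijjkjjhhhh..................
................mnnnnnnnnooppooiiijjjihhhh..................
..................mmmnnnnnnoooohiiiiiighhg..................
.....................mnnnnonnoohhhiiihgggg..................
.......................mmmnnnnnhhhhhihfggg..................
.......................a..mmnnnghghhhgfff...................
..................
[... 2132 characters left out ...]
.306]
120 252 [-5, -21, -8] [0.604, 0.124, 0.302]
121 250 [-10, -18, -3] [0.598, 0.127, 0.299]
122 248 [-15, -16, 1] [0.592, 0.129, 0.296]
122 251 [-9, -16, -6] [0.599, 0.124, 0.296]
123 248 [-13, -10, 2] [0.593, 0.131, 0.29]
123 251 [-10, -12, -7] [0.599, 0.123, 0.292]
124 248 [-12, -4, 4] [0.594, 0.132, 0.285]
124 251 [-8, -6, -6] [0.6, 0.125, 0.287]
125 236 [-16, 16, 47] [0.575, 0.172, 0.264]
125 240 [-10, 15, 36] [0.585, 0.163, 0.265]
125 251 [-10, -4, -7] [0.599, 0.123, 0.285]
126 237 [-18, 17, 42] [0.575, 0.166, 0.264]
126 250 [-13, -1, -5] [0.595, 0.124, 0.282]
126 253 [2, 9, -6] [0.61, 0.128, 0.271]
127 251 [-10, 4, -7] [0.599, 0.123, 0.276]
128 250 [-13, 7, -5] [0.595, 0.124, 0.273]
```

Request:
{"op": "send_rows", "data": {
  "moves": "0 0 0 0 0;0 0 0 0 0;0 0 0 0 0;0 0 0 0 0"
}}

```text
time_s: 6.22
position: [0.6061, 0.1327, 0.2802]
tcp_rot: [[0.946, 0.0, -0.325], [0.325, 0.0, 0.946], [0.0, -1.0, 0.0]]
force: [0.6, 0.7, -0.4]
opening: 0.007
```

Run:
```python
from h import *
c=capture("side");s=read_state();print(s["time_s"],s["opening"],s["position"],s["force"])
x,y=205,80
im=cv2.resize(c["image"][y:y+65,x:x+75],None,fx=8,fy=8,interpolation=3)
im=cv2.LUT(im,np.uint8(255*(np.arange(256)/255)**.45))
R=s["tcp_rot"];T=s["position"]
pts=np.array([T,T+R@[.0075,0,.0095],T+R@[.0075,0,-.0095],T+R@[-.0075,0,-.0095],T+R@[-.0075,0,.0095],T+R@[.05,-.07,-.0375],T+R@[-.095,-.07,-.0375],T+R@[-.095,-.07,.0375]])
for i,q in enumerate(project(c,pts)): cv2.circle(im,(int((q[0]-x)*8+4),int((q[1]-y)*8+4)),3,(0,0,255) if i<5 else (0,255,0),-1)
cv2.imwrite("pics/i.png",im)
```

```text
6.2667 0.005044249827625386 [0.60615563 0.13270945 0.28025036] [ 0.47541266 -0.40189709  0.70734452]
```

View pics/i.png

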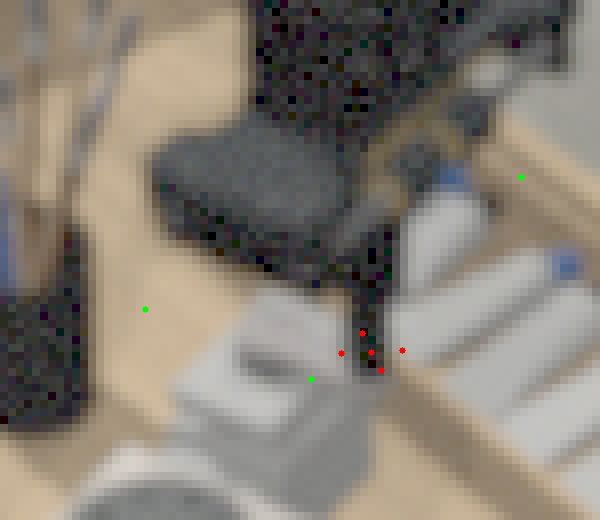

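Request:
{"op": "send_rows", "data": {
  "moves": "0 0 -30 0 0;0 0 -30 0 0;0 0 -30 0 0;0 0 0 0 0; 0 0 0 0 0"
}}

```text
time_s: 6.68
position: [0.6072, 0.1328, 0.3727]
tcp_rot: [[0.946, 0.005, -0.325], [0.325, 0.0, 0.946], [0.005, -1.0, -0.002]]
force: [0.4, -0.0, -0.5]
opening: 0.006
```

Run:
```python
from h import *
c=capture("side");s=read_state();print(s["time_s"],s["opening"],s["position"],s["force"])
x,y=205,60
im=cv2.resize(c["image"][y:y+75,x:x+85],None,fx=8,fy=8,interpolation=3)
im=cv2.LUT(im,np.uint8(255*(np.arange(256)/255)**.45))
R=s["tcp_rot"];T=s["position"]
for i,q in enumerate(project(c,np.array([T,T+R@[0,-.02,0],T+R@[0,-.04,0],T+R@[0,-.07,0],[.606,.1327,.273],[.606,.1327,.306]]))): cv2.circle(im,(int((q[0]-x)*8+4),int((q[1]-y)*8+4)),3,(0,0,255) if i<4 else (0,255,0),-1)
cv2.imwrite("pics/j.png",im)
rows,cols=np.mgrid[y:y+75,x:x+85]
for r in range(88,128):
    o=[]
    for q in range(240,262):
        w=world(c,(r,q)) if c["z_map"][r,q]>0 else [0,0,0]
        o.append("%3d"%(w[2]*1000) if w[2]>.262 else "  .")
    print(r,' '.join(o))
```

```text
6.7333 0.005501829641763102 [0.60611926 0.13273014 0.37061529] [ 0.22799176 -0.75232045 -0.4667938 ]
88 476 479 479 481 481 479 422 421 422 425 425 426 425 420 419 415   .   .   .   .   .   .
89 474 475 476 478 477 476 417 416 417 420 422 423 421 417 415 412   .   .   .   .   .   .
90 469 472 472 474 474 473 413 413 413 415 416 419 418 415 411 409   .   .   .   .   .   .
91   .   . 469 470 470 406 406 409 410 411 413 414 414 411 407 404   .   .   .   .   .   .
92   .   .   .   .   .   . 404 404 405 408 410 411 409 407 403 402   .   .   .   .   .   .
93   .   .   .   .   .   .   . 402 402 405 407 407 405 402 400   .   .   .   .   .   .   .
94   .   .   .   .   .   .   .   .   .   . 402 403 402 398   .   .   .   .   .   .   .   .
95   .   .   .   .   .   .   .   .   .   .   . 399 396   .   .   .   .   .   .   .   .   .
96   .   .   .   .   .   .   .   .   .   .   .   .   .   .   .   .   .   .   .   .   .   .
97   .   .   .   .   .   .   .   .   .   .   .   .   .   .   .   .   .   .   .   .   .   .
98   .   .   .   .   .   .   .   .   .   .   .   .   .   .   .   .   .   .   .   .   .   
[... 1968 characters left out ...]
 302 303 302 302 301 301   .   .   .   .   .   .   .   .
121 271 271 271 270 263   . 266 298 298 298 298 298 299 297   .   .   .   .   .   .   .   .
122 269 270 270 271 271 271 274 289 296 296 296 296 296 293   .   .   .   .   .   .   .   .
123 271 271 271 271 270 271 272 287 288 292 292 293 291 289   .   .   .   .   .   .   .   .
124 267 269 269 270 270 269 273 283 286 287   . 288 287 284   .   .   .   .   .   .   .   .
125 264 267 268 268 269 271 272 274 281 283 284 284 282 282   .   .   .   .   .   .   .   .
126   .   .   . 266 267 270 271 272 274 279 279 280 278 275   .   .   .   .   .   .   .   .
127   .   .   .   .   . 264 266 269 272 273 276 276 273 267   .   .   .   .   .   .   .   .
```

View pics/j.png

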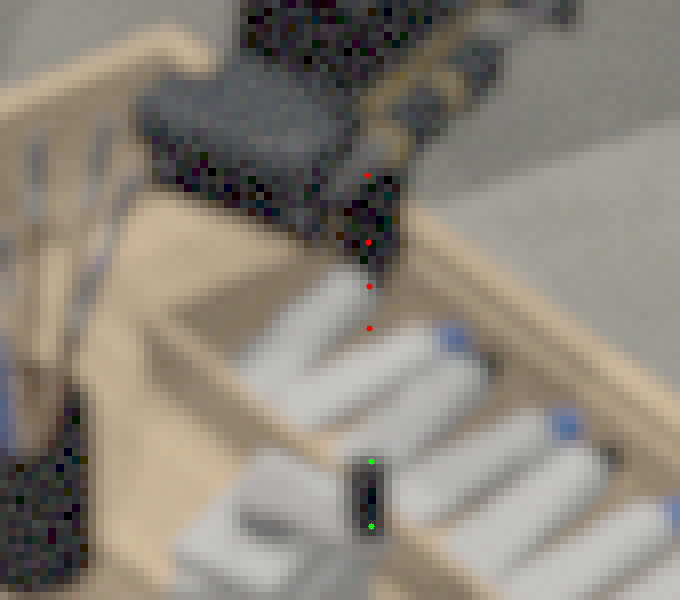

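Request:
{"op": "send_rows", "data": {
  "moves": "60 0 0 0 0;60 0 0 0 0;60 0 0 0 0;60 0 0 0 0;60 0 0 0 0;60 0 0 0 0;60 0 30 0 0;60 0 30 0 0;60 0 30 0 0;60 0 25 0 0;30 0 0 0 0;25 0 0 0 0;20 0 0 0 0;15 0 0 0 0;15 0 0 0 0;15 0 0 0 0;15 0 0 0 0;15 0 0 0 0"
}}

```text
time_s: 8.23
position: [0.6054, 0.1324, 0.2563]
tcp_rot: [[0.946, -0.001, -0.325], [0.325, -0.001, 0.946], [-0.001, -1.0, -0.0]]
force: [-3.8, -1.1, 4.4]
opening: 0.242
```

Request:
{"op": "send_rows", "data": {
  "moves": "15 -10.4 0 1.1 0;15 -9.9 0 3.2 0;15 -9.1 0 5.2 0;15 -7.8 0 7 0;15 -6.1 0 8.5 0;15 -4.3 0 9.6 0;15 -2.2 0 10.2 0;15 0 0 0 0"
}}

```text
time_s: 8.9
position: [0.5426, 0.1611, 0.2563]
tcp_rot: [[0.945, -0.001, -0.326], [0.326, 0.002, 0.945], [0.0, -1.0, 0.002]]
force: [-2.0, 0.7, 6.7]
opening: 0.241
```

Request:
{"op": "send_rows", "data": {
  "moves": "15 0 0 10.4 0;15 2.2 0 10.2 0;15 4.3 0 9.6 0;15 6.1 0 8.5 0;15 7.8 0 7 0;15 9.1 0 5.2 0;15 9.9 0 3.2 0;15 10.4 0 1.1 0;15 0 0 0 0"
}}

```text
time_s: 9.65
position: [0.5756, 0.228, 0.2563]
tcp_rot: [[0.946, 0.004, -0.325], [0.325, -0.0, 0.946], [0.004, -1.0, -0.001]]
force: [3.0, -2.6, 4.7]
opening: 0.237
```

Request:
{"op": "send_rows", "data": {
  "moves": "15 10.4 0 -1.1 0;15 9.9 0 -3.2 0;15 9.1 0 -5.2 0;15 7.8 0 -7 0;15 6.1 0 -8.5 0;15 4.3 0 -9.6 0;15 2.2 0 -10.2 0;15 0 0 -10.4 0;15 -2.2 0 -10.2 0;15 -4.3 0 -9.6 0;15 -6.1 0 -8.5 0;15 -7.8 0 -7 0;15 -9.1 0 -5.2 0;15 -9.9 0 -3.2 0;15 -10.4 0 -1.1 0;15 -10.4 0 1.1 0;15 -9.9 0 3.2 0;15 -9.1 0 5.2 0;15 -7.8 0 7 0;15 -6.1 0 8.5 0"
}}

```text
time_s: 11.32
position: [0.5569, 0.1414, 0.2563]
tcp_rot: [[0.946, 0.002, -0.324], [0.324, -0.002, 0.946], [0.001, -1.0, -0.003]]
force: [1.9, -2.2, 6.1]
opening: 0.241
```

Request:
{"op": "send_rows", "data": {
  "moves": "15 -4.3 0 9.6 0;15 -2.2 0 10.2 0;15 0 0 10.4 0;15 2.2 0 10.2 0;15 4.3 0 9.6 0;15 6.1 0 8.5 0;15 7.8 0 7 0;15 9.1 0 5.2 0;15 9.9 0 3.2 0;15 10.4 0 1.1 0;15 10.4 0 -1.1 0;15 9.9 0 -3.2 0;15 9.1 0 -5.2 0;15 7.8 0 -7 0;15 6.1 0 -8.5 0;15 4.3 0 -9.6 0;15 2.2 0 -10.2 0;15 0 0 -10.4 0;15 0 0 0 0"
}}

```text
time_s: 12.9
position: [0.6379, 0.1905, 0.2563]
tcp_rot: [[0.946, -0.001, -0.324], [0.324, -0.0, 0.946], [-0.001, -1.0, 0.0]]
force: [-0.8, -3.2, 7.7]
opening: 0.24
```

Request:
{"op": "send_rows", "data": {
  "moves": "15 -2.2 0 -10.2 0;15 -4.3 0 -9.6 0;15 -6.1 0 -8.5 0;15 -7.8 0 -7 0;15 -9.1 0 -5.2 0;15 -9.9 0 -3.2 0;15 -10.4 0 -1.1 0;15 0 0 0 0"
}}

```text
time_s: 13.57
position: [0.6059, 0.1327, 0.2563]
tcp_rot: [[0.946, 0.003, -0.324], [0.324, 0.0, 0.946], [0.003, -1.0, -0.001]]
force: [1.3, -0.2, 5.9]
opening: 0.24
```

Request:
{"op": "send_rows", "data": {
  "moves": "15 -3 0 0 0;15 -3 0 0 0;15 0 0 0 0;15 0 0 0 0"
}}

```text
time_s: 13.9
position: [0.606, 0.1327, 0.2565]
tcp_rot: [[0.946, 0.013, -0.325], [0.325, 0.004, 0.946], [0.013, -1.0, -0.001]]
force: [11.1, 2.5, 0.6]
opening: 0.241
```

Request:
{"op": "send_rows", "data": {
  "moves": "15 4 0 0 0;15 1 0 0 0;60 0 0 0 0;60 0 0 0 0;60 0 0 0 0;60 0 0 0 0;60 0 -20 0 0;40 0 -40 0 0;0 0 -40 0 0;0 0 -40 0 0;0 0 -30 0 0;0 0 0 0 0"
}}

```text
time_s: 14.9
position: [0.6077, 0.1329, 0.4331]
tcp_rot: [[0.946, 0.014, -0.325], [0.325, 0.001, 0.946], [0.013, -1.0, -0.004]]
force: [0.3, 0.0, 0.5]
opening: 0.327
```

Run:
```python
from h import *
s=read_state();print(s)
c=capture("side");cv2.imwrite("pics/k.png",cv2.resize(c["image"][90:250,170:310],None,fx=3.5,fy=3.5,interpolation=3))
```

```text
{'time_s': 14.9, 'joint_positions': array([ 2.04430161e+00,  2.03107644e+01,  6.20232915e+01,  2.23716564e-02,
        9.68847668e+01, -1.69199105e+01]), 'qvel': array([-0.07046373,  2.19591152,  6.80454321,  0.134994  , -4.40298267,
        0.05559334]), 'tau': array([-4.94647454e-01, -3.63327241e+01, -2.04547369e+01,  2.80955841e-02,
        4.16111145e-01, -4.45085301e-03]), 'position': array([0.60769102, 0.13289087, 0.43308063]), 'tcp_rot': array([[ 9.45616136e-01,  1.36111782e-02, -3.24999782e-01],
       [ 3.25018520e-01,  8.73740646e-04,  9.45707248e-01],
       [ 1.31561553e-02, -9.99906982e-01, -3.59766172e-03]]), 'force': array([0.28284809, 0.0252485 , 0.52364153]), 'moment': array([-0.09995018,  0.03346085,  0.03972381]), 'opening': 0.32735849927136407}
```

View pics/k.png

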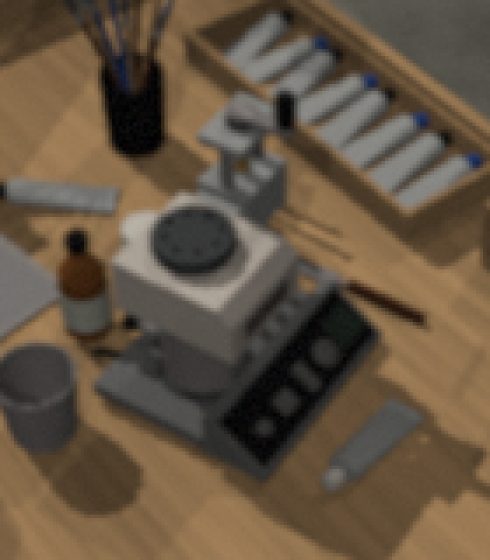

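Request:
{"op": "send_rows", "data": {
  "moves": "0 -13.8 0 38.5 0;0 -13.8 0 38.5 0;0 -13.8 0 38.5 0;0 -13.8 0 38.5 0;0 -13.8 0 38.5 0;0 -13.8 0 38.5 0;0 -13.8 0 38.5 0;0 -13.8 0 38.5 0;0 -13.8 0 38.5 0;0 -13.8 0 38.5 0;0 -13.8 0 38.5 0;0 -13.8 0 38.5 0;0 -13.8 0 38.5 0;0 -13.8 0 38.5 0;0 -38.6 0 10.1 0;0 -38.6 0 10.1 0;0 -38.6 0 10.1 0;0 -38.6 0 10.1 0;0 -38.6 0 10.1 0;0 -38.6 0 10.1 0"
}}

```text
time_s: 16.62
position: [0.0064, 0.5599, 0.4227]
tcp_rot: [[0.946, -0.001, -0.325], [0.325, -0.005, 0.946], [-0.003, -1.0, -0.004]]
force: [-1.0, 0.9, 0.1]
opening: 0.002
```

Request:
{"op": "send_rows", "data": {
  "moves": "0 -38.6 0 10.1 0;0 -38.6 0 10.1 0;0 -38.6 0 10.1 0;0 -38.6 0 10.1 0;0 -38.6 0 10.1 0;0 -38.6 0 10.1 0;0 -38.6 0 10.1 0;0 -38.6 0 10.1 0;0 0 0 40 0;0 0 0 40 0;0 0 0 40 0;0 0 0 40 0;0 0 0 40 0;0 0 0 40 0;0 0 0 0 0"
}}

```text
time_s: 17.87
position: [-0.382, 0.7554, 0.3977]
tcp_rot: [[0.946, 0.01, -0.323], [0.323, -0.029, 0.946], [-0.0, -1.0, -0.031]]
force: [2.1, -2.8, -6.7]
opening: 0.005
```

```bash
python3 -c "
from h import *
s=read_state();print(s['time_s'],s['joint_positions'],s['position'],s['tcp_rot'])"
```

```text
17.8667 [1.09275660e+02 4.96743564e+01 1.35545414e+01 4.37192082e-02
 1.18537005e+02 9.04299708e+01] [-0.38200664  0.75540531  0.3976711 ] [[ 9.46279649e-01  9.54002934e-03 -3.23208621e-01]
 [ 3.23349072e-01 -2.93098295e-02  9.45825730e-01]
 [-4.49984363e-04 -9.99524848e-01 -3.08200548e-02]]
```

Request:
{"op": "send_rows", "data": {
  "moves": "0 0 0 40 0;0 0 0 40 0;0 0 0 40 0;0 0 0 40 0;0 0 0 0 0;0 0 0 0 0"
}}

```text
time_s: 18.37
position: [-0.3899, 0.8145, 0.369]
tcp_rot: [[0.946, -0.04, -0.323], [0.325, 0.079, 0.942], [-0.012, -0.996, 0.087]]
force: [-1.2, -0.2, -0.8]
opening: 0.005
```

```bash
python3 -c "
from h import *
s=read_state();print(s['time_s'],s['joint_positions'],s['position'],s['tcp_rot'])"
```

```text
18.3667 [108.24400007  52.06261782  12.69977793   0.78797049 110.23180309
  89.62279202] [-0.38987959  0.81452937  0.36903382] [[ 0.94570299 -0.03956019 -0.32261565]
 [ 0.32481548  0.07879475  0.94248941]
 [-0.01186464 -0.99610561  0.08736619]]
```

Request:
{"op": "send_rows", "data": {
  "moves": "0 0 0 40 0;0 0 0 40 0;0 0 0 40 0;0 0 0 40 0;0 0 0 40 0;0 0 0 40 0;0 0 0 40 0;0 0 0 40 0;0 0 0 0 0"
}}

```text
time_s: 19.12
position: [-0.3992, 0.9094, 0.328]
tcp_rot: [[0.944, -0.121, -0.306], [0.328, 0.26, 0.908], [-0.03, -0.958, 0.285]]
force: [0.5, 0.5, -0.7]
opening: 0.002
```

```bash
python3 -c "
from h import *
s=read_state();print(s['time_s'],s['joint_positions'],s['position'],s['tcp_rot'])"
```

```text
19.1167 [106.47116767  55.60917211  12.58364167   2.42489996  95.33204512
  88.14464823] [-0.39919906  0.90938639  0.32803223] [[ 0.94422281 -0.1207138  -0.3063845 ]
 [ 0.32793086  0.25969918  0.90830484]
 [-0.03007713 -0.95811508  0.28479967]]
```

Request:
{"op": "send_rows", "data": {
  "moves": "0 0 0 40 0;0 0 0 40 0;0 0 0 40 0;0 0 0 40 0;0 0 0 40 0;0 0 0 40 0;0 0 0 40 0;0 0 0 40 0;0 0 0 0 0"
}}

```text
time_s: 19.87
position: [-0.4034, 0.9778, 0.3544]
tcp_rot: [[0.942, -0.195, -0.273], [0.333, 0.439, 0.835], [-0.043, -0.877, 0.478]]
force: [0.4, -0.6, 0.2]
opening: 0.005
```

```bash
python3 -c "
from h import *
s=read_state();print(s['time_s'],s['joint_positions'],s['position'],s['tcp_rot'])"
```

```text
19.8667 [105.04674494  55.67890241  12.49273943   4.30652624  83.44340531
  86.80141352] [-0.40343279  0.97782798  0.35444613] [[ 0.94196678 -0.19518807 -0.27313037]
 [ 0.33292904  0.43871983  0.83467549]
 [-0.04309098 -0.87716961  0.47824328]]
```

Request:
{"op": "send_rows", "data": {
  "moves": "0 0 -19 -35 0;0 0 -19 -35 0;0 0 -19 -35 0;0 0 -19 -35 0;0 0 -19 -35 0;0 0 -19 -35 0;0 0 0 0 0"
}}

```text
time_s: 20.45
position: [-0.327, 0.7545, 0.3484]
tcp_rot: [[0.941, -0.192, -0.277], [0.334, 0.42, 0.844], [-0.045, -0.887, 0.46]]
force: [-1.1, -0.5, -2.3]
opening: 0.007
```

```bash
python3 -c "
from h import *
s=read_state();print(s['time_s'],s['joint_positions'],s['position'],s['tcp_rot'])"
```

```text
20.45 [103.6325885   28.42091905  66.71873262   5.91491901  57.90131643
  82.77437765] [-0.3270025   0.75448203  0.34838063] [[ 0.94141254 -0.19178731 -0.27741675]
 [ 0.33422064  0.42039786  0.84354147]
 [-0.04515515 -0.88683892  0.45986709]]
```

Run:
```python
from h import *
s=read_state();R=s['tcp_rot'];P=s['position']
for w in ([.2,.62,.44],[.45,.25,.44],[.566,-.151,.42]):
    w=np.array(w);d=R.T@(w-P)*1000;n=int(np.ceil(np.abs(w-P).max()*0+np.linalg.norm(d)/40));print(n,np.round(d/n,1));P=w
```

```text
14 [ 31.9 -17.1 -15.5]
12 [  9.3 -17.  -31.8]
11 [ -2.2 -15.7 -34.5]
```

Request:
{"op": "send_rows", "data": {
  "moves": "0 31.9 -17.1 -15.5 0;0 31.9 -17.1 -15.5 0;0 31.9 -17.1 -15.5 0;0 31.9 -17.1 -15.5 0;0 31.9 -17.1 -15.5 0;0 31.9 -17.1 -15.5 0;0 31.9 -17.1 -15.5 0;0 31.9 -17.1 -15.5 0;0 31.9 -17.1 -15.5 0;0 31.9 -17.1 -15.5 0;0 31.9 -17.1 -15.5 0;0 31.9 -17.1 -15.5 0;0 31.9 -17.1 -15.5 0;0 31.9 -17.1 -15.5 0;0 0 0 0 0"
}}

```text
time_s: 21.7
position: [0.2059, 0.6293, 0.4425]
tcp_rot: [[0.945, -0.186, -0.27], [0.325, 0.439, 0.838], [-0.037, -0.879, 0.475]]
force: [0.1, 0.4, 0.6]
opening: 0.005
```

Request:
{"op": "send_rows", "data": {
  "moves": "0 9.3 -17 -31.8 0;0 9.3 -17 -31.8 0;0 9.3 -17 -31.8 0;0 9.3 -17 -31.8 0;0 9.3 -17 -31.8 0;0 9.3 -17 -31.8 0;0 9.3 -17 -31.8 0;0 9.3 -17 -31.8 0;0 9.3 -17 -31.8 0;0 9.3 -17 -31.8 0;0 9.3 -17 -31.8 0;0 9.3 -17 -31.8 0;0 0 0 0 0"
}}

```text
time_s: 22.78
position: [0.4515, 0.2545, 0.4334]
tcp_rot: [[0.944, -0.19, -0.269], [0.327, 0.434, 0.84], [-0.043, -0.881, 0.472]]
force: [-0.5, 0.8, 0.7]
opening: 0.004
```

Run:
```python
from h import *
s=read_state();R=s['tcp_rot'];P=s['position'];print(s['time_s'],P,R,s['joint_positions'])
for w in ([.566,-.151,.40],):
    w=np.array(w);d=R.T@(w-P)*1000;n=int(np.ceil(np.linalg.norm(d)/38));print(n,np.round(d/n,1));P=w
```

```text
22.7833 [0.45150866 0.25450374 0.43338328] [[ 0.94422056 -0.18989517 -0.26904898]
 [ 0.32652606  0.43378623  0.83976797]
 [-0.04275814 -0.88077769  0.4715956 ]] [-4.56661733e-02  1.23183363e+01  7.89983925e+01  2.61061883e+01
  9.97849714e+01 -1.65364022e+01]
12 [ -1.9 -14.  -32.3]
```

Request:
{"op": "send_rows", "data": {
  "moves": "0 -1.9 -14 -32.3 0;0 -1.9 -14 -32.3 0;0 -1.9 -14 -32.3 0;0 -1.9 -14 -32.3 0;0 -1.9 -14 -32.3 0;0 -1.9 -14 -32.3 0;0 -1.9 -14 -32.3 0;0 -1.9 -14 -32.3 0;0 -1.9 -14 -32.3 0;0 -1.9 -14 -32.3 0;0 -1.9 -14 -32.3 0;0 -1.9 -14 -32.3 0;0 0 0 0 0"
}}

```text
time_s: 23.87
position: [0.5661, -0.1514, 0.3962]
tcp_rot: [[0.944, -0.193, -0.269], [0.328, 0.434, 0.839], [-0.045, -0.88, 0.473]]
force: [-1.0, -0.1, -0.1]
opening: 0.004
```

Run:
```python
from h import *
s=read_state();R=s['tcp_rot'];P=s['position'];print(s['time_s'],P,s['joint_positions'])
key=np.array([.489,.017,.041]);w=key-R[:,1]*.09
d=R.T@(w-P)*1000;n=int(np.ceil(np.linalg.norm(d)/36));print(w,n,np.round(d/n,1))
```

```text
23.8667 [ 0.56609765 -0.15138685  0.39623604] [-34.29381137  29.63518715  57.89321342  16.16865295 116.2027995
 -48.6826433 ]
[ 0.50636772 -0.02206279  0.12019887] 9 [-0.2 34.5 -0.7]
```

Request:
{"op": "send_rows", "data": {
  "moves": "0 0 34.5 0 0;0 0 34.5 0 0;0 0 34.5 0 0;0 0 34.5 0 0;0 0 34.5 0 0;0 0 34.5 0 0;0 0 34.5 0 0;0 0 34.5 0 0;0 -2 34 -6 0;0 0 0 0 0;0 0 0 0 0"
}}

```text
time_s: 24.78
position: [0.5031, -0.0152, 0.1234]
tcp_rot: [[0.941, -0.198, -0.274], [0.335, 0.436, 0.835], [-0.046, -0.878, 0.477]]
force: [-0.2, 0.4, 1.1]
opening: 0.006
```

Run:
```python
from fit import *
s=read_state();R=s['tcp_rot'];T=s['position'];print(s['time_s'],T,R[:,1],s["force"])
p=np.load("p.npy");K=np.array(model(p)[2:])
o=[]
for n in("side","top"):
    c=capture(n);q0=project(c,T[None])[0];x,y=int(q0[0])-28,int(q0[1])-32
    im=cv2.resize(c["image"][y:y+65,x:x+57],None,fx=7,fy=7,interpolation=3)
    im=cv2.LUT(im,np.uint8(255*(np.arange(256)/255)**.5))
    for i,q in enumerate(project(c,np.vstack([T,T-R[:,1]*.026,T-R[:,1]*.05,K]))): cv2.circle(im,(int((q[0]-x)*7+3),int((q[1]-y)*7+3)),3,(0,0,255) if i<3 else (0,255,0),-1)
    o.append(im)
    # robot points in tool frame by depth
    rows,cols=np.mgrid[y:y+65,x:x+57]
    u=cv2.undistortPoints(np.stack([cols.ravel(),rows.ravel()],1).astype(float)[:,None],np.array(c["mtx"]),np.array(c["distortion"]))[:,0]
    z=c["z_map"][y:y+65,x:x+57].ravel()
    P=(np.c_[u[:,0],-u[:,1],-np.ones(len(u))]*z[:,None])@np.array(c["rotation"]).T+c["origin"]
    L=(P-T)@R*1000;k=(z>0)&(abs(L[:,0])<28)&(abs(L[:,2])<22)&(L[:,1]>-60)&(L[:,1]<10)
    L=L[k];L=L[np.argsort(-L[:,1])];print(n,len(L));print(np.round(L[:14]).astype(int).tolist())
cv2.imwrite("pics/l.png",np.hstack(o))
```

```text
24.7833 [ 0.5031326  -0.01522656  0.12337423] [-0.19785955  0.43638575 -0.8777352 ] [-0.24091518  0.41721874  1.10333337]
side 0
[]
top 32
[[12, -26, 11], [8, -28, 10], [-5, -28, 12], [4, -30, 13], [0, -31, 11], [10, -31, 11], [6, -32, 9], [3, -32, 10], [-3, -33, 13], [-6, -34, 0], [-1, -38, 11], [2, -39, 11], [-4, -39, 13], [5, -39, 10]]
```

View pics/l.png

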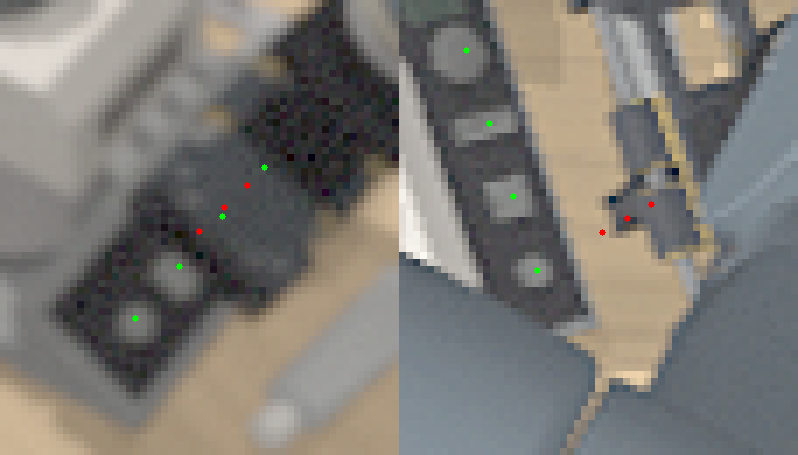

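Run:
```python
from fit import *
s=read_state();R=s['tcp_rot'];T=s['position'];p=np.load("p.npy");K=np.array(model(p)[2:])
tip=T-.026*R[:,1]
for k in K: print(np.round(R.T@(k-tip)*1000,1))
```

```text
[ -1.  118.1  -6.2]
[ 36.9 116.6  -5.8]
[ 74.9 115.1  -5.3]
[112.9 113.5  -4.9]
```

Request:
{"op": "send_rows", "data": {
  "moves": "0 -1 30 -9 0;0 0 30 0 0;0 0 30 0 0;0 0 18 0 0;0 0 0 0 0;0 0 0 0 0"
}}

```text
time_s: 25.38
position: [0.4862, 0.0217, 0.0253]
tcp_rot: [[0.942, -0.192, -0.275], [0.333, 0.434, 0.837], [-0.041, -0.88, 0.473]]
force: [0.7, -0.2, 0.6]
opening: 0.004
```

Request:
{"op": "send_rows", "data": {
  "moves": "0 0 3 0 0;0 0 3 0 0;0 0 2 0 0;0 0 0 0 0"
}}

```text
time_s: 25.72
position: [0.4836, 0.0255, 0.0178]
tcp_rot: [[0.942, -0.193, -0.275], [0.333, 0.435, 0.837], [-0.042, -0.88, 0.474]]
force: [0.5, -1.7, 1.5]
opening: 0.005
```

Request:
{"op": "send_rows", "data": {
  "moves": "0 0 2 0 0;0 0 2 0 0;0 0 0 0 0"
}}

```text
time_s: 25.97
position: [0.4827, 0.0278, 0.0141]
tcp_rot: [[0.942, -0.193, -0.274], [0.333, 0.436, 0.836], [-0.042, -0.879, 0.475]]
force: [1.6, -0.5, 4.7]
opening: 0.007
```

Request:
{"op": "send_rows", "data": {
  "moves": "0 0 1.5 0 0;0 0 0 0 0"
}}

```text
time_s: 26.13
position: [0.4826, 0.0283, 0.0133]
tcp_rot: [[0.942, -0.193, -0.274], [0.333, 0.436, 0.836], [-0.042, -0.879, 0.475]]
force: [1.2, -1.0, 8.0]
opening: 0.004
```

Request:
{"op": "send_rows", "data": {
  "moves": "0 0 1 0 0;0 0 0 0 0;0 0 -7 0 0;0 0 -10 0 0;0 20 0 0 0;0 18 -1.5 0.4 0;0 0 0 0 0;0 0 0 0 0"
}}

```text
time_s: 26.8
position: [0.5206, 0.0338, 0.0263]
tcp_rot: [[0.941, -0.196, -0.275], [0.335, 0.435, 0.836], [-0.044, -0.879, 0.475]]
force: [-0.8, -0.2, 0.8]
opening: 0.003
```

Request:
{"op": "send_rows", "data": {
  "moves": "0 0 4 0 0;0 0 4 0 0;0 0 2 0 0;0 0 2 0 0;0 0 0 0 0"
}}

```text
time_s: 27.22
position: [0.5172, 0.0393, 0.0158]
tcp_rot: [[0.942, -0.197, -0.273], [0.334, 0.436, 0.836], [-0.045, -0.878, 0.476]]
force: [-1.6, -1.0, 3.4]
opening: 0.002
```

Request:
{"op": "send_rows", "data": {
  "moves": "0 0 2 0 0;0 0 1.5 0 0;0 0 0 0 0"
}}

```text
time_s: 27.47
position: [0.5173, 0.0405, 0.0135]
tcp_rot: [[0.942, -0.196, -0.274], [0.334, 0.436, 0.836], [-0.044, -0.879, 0.476]]
force: [-1.9, -2.7, 6.4]
opening: 0.002
```

Request:
{"op": "send_rows", "data": {
  "moves": "0 0 1.5 0 0;0 0 0 0 0"
}}

```text
time_s: 27.63
position: [0.5173, 0.0406, 0.0132]
tcp_rot: [[0.941, -0.196, -0.275], [0.334, 0.436, 0.836], [-0.044, -0.879, 0.476]]
force: [-2.8, -4.4, 13.4]
opening: 0.004
```

Request:
{"op": "send_rows", "data": {
  "moves": "0 0 -8 0 0;0 0 -10 0 0;0 20 0 0 0;0 18 -1.5 0.4 0;0 0 0 0 0;0 0 0 0 0;0 0 5 0 0;0 0 4 0 0;0 0 3 0 0;0 0 2 0 0;0 0 0 0 0"
}}

```text
time_s: 28.55
position: [0.5531, 0.0521, 0.0148]
tcp_rot: [[0.942, -0.197, -0.273], [0.334, 0.436, 0.836], [-0.045, -0.878, 0.476]]
force: [-1.6, -2.0, 4.6]
opening: 0.002
```

Request:
{"op": "send_rows", "data": {
  "moves": "0 0 2 0 0;0 0 1.5 0 0;0 0 0 0 0"
}}

```text
time_s: 28.8
position: [0.5533, 0.0529, 0.013]
tcp_rot: [[0.942, -0.195, -0.275], [0.334, 0.435, 0.836], [-0.044, -0.879, 0.475]]
force: [-1.6, -3.3, 9.5]
opening: 0.003
```

Request:
{"op": "send_rows", "data": {
  "moves": "0 0 1.5 0 0;0 0 0 0 0"
}}

```text
time_s: 28.97
position: [0.5534, 0.053, 0.0128]
tcp_rot: [[0.941, -0.195, -0.275], [0.334, 0.435, 0.836], [-0.043, -0.879, 0.475]]
force: [-2.5, -5.9, 15.7]
opening: 0.007
```

Request:
{"op": "send_rows", "data": {
  "moves": "0 0 -10 0 0;0 0 -20 0 0;0 0 -35 0 0;0 0 -40 0 0;0 0 -40 0 0;0 0 -40 0 0;0 0 -40 0 0;0 0 0 0 0;0 0 0 0 0"
}}

```text
time_s: 29.72
position: [0.599, -0.0456, 0.2099]
tcp_rot: [[0.943, -0.189, -0.276], [0.332, 0.433, 0.838], [-0.039, -0.881, 0.471]]
force: [0.1, 0.8, -0.8]
opening: 0.007
```

Run:
```python
from h import *
s=read_state();print(s['time_s'],s['position'],s["force"])
c=capture("side");cv2.imwrite("pics/m.png",cv2.resize(c["image"][90:270,150:330],None,fx=3,fy=3,interpolation=3))
```

```text
29.7167 [ 0.5990104  -0.0456499   0.20994091] [ 0.05813896  0.79687466 -0.8344106 ]
```

View pics/m.png

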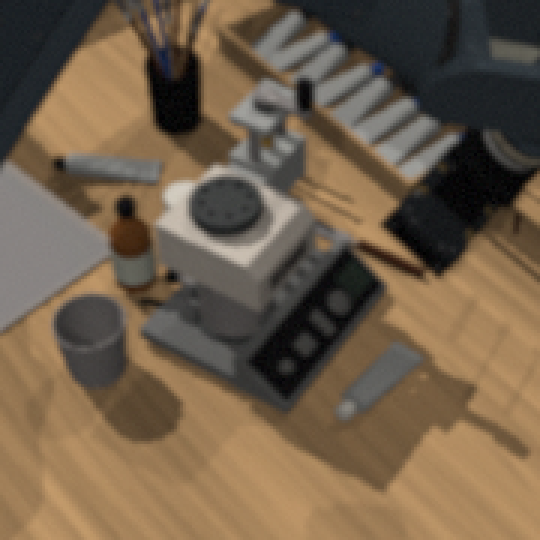

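```bash
python3 -c "
from rig import *
print(hand_in())"
```

```text
the job is handed in; nothing more can be done
None
```

I wound the crank two full turns clockwise to its stop, so the head is down with the lid on the pot. Then I pressed power, program and start fully, one at a time, letting each spring back, and handed in at about 30 s. `hand_in()` reports no verdict.

**Checks**
- **Crank:** it met the stop with about 11 N at the grip.
- **Keys:** force readings were about 8 N on power, 13 N on program and 16 N on start, each above the 5 N needed for full travel. Power's figure is the lowest, and I pushed it 1 mm further without taking another reading. I never went to the stop key.
- **Last picture:** the head is down, the keys are out and the things in view have not visibly moved. The muller is outside that crop and I did not look at it again. The arm is clear, with the wrist force near zero.

**What did not agree**
- **Fingertips:** they end about 26 mm short of the reported tool point. My first grasp closed on air just above the grip; I found this in the depth image and corrected for it.
- **Tilt:** the moves have no command for tilting the tool. I pushed the arm against its reach limit until it tilted about 28°, then kept that tilt for the keys. It is less than the 35° suggested, but it cleared the head's nose. Joint 3 came right up to its lower limit (12.4927° read, limit 12.49°), but the readings never showed it past.

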